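# Unhitch the tube carriage from its docking ball

## Task

Unhitch the tube carriage: slide the keeper sideways along its track until its finger no longer overhangs the drawbar, pull the spring latch out sideways by its upright handle, and lift the coupler head up off the ball. Finish while still holding the drawbar up in the gripper, with the coupler head at least 45 mm higher than when it sat on the ball, the keeper still clear, and the timer, tape roll and beaker left where they are.

Things in the scene. Friction and masses are not known exactly. Their poses are not given: they have to be found in the camera images.
- hitch: The hitch, screwed to the worktop: 205 x 90 x 10 mm aluminium plate with a steel ball stud and a grey wheeled carriage holding two capped tubes (tops 150 mm up). Origin on the worktop under the ball; x points along the drawbar to the carriage (away from the robot), y left of that, z up. The ball is 27 mm across, its top 74 mm up; the flat collar under it (28 mm across) has its underside 48 mm up.
- hinge_pin (a point): Centre of the pin on which the drawbar swings: at x = 108, y = 0, z = 75 mm in the hitch frame; the pin lies along the hitch's y. It does not move. The drawbar sits level on the ball and can be swung up by its coupler end to 1.1 rad. Nothing holds it up: let go, it falls back. It weighs 0.2 to 0.4 kg, with little friction.
- drawbar: The drawbar (22 x 14 mm steel bar, top 82 mm up) with its dark coupler head over the ball (52 long x 48 wide, top 86 mm up, small boss to 90 mm). It carries the spring latch. Origin at the middle of the socket, 108 mm ahead of the hinge pin: x = 0, y = 0, z = 60 mm in the hitch frame when coupled. Axes parallel to the hitch's when coupled; they turn with the drawbar.
- coupler (a point): Middle of the socket in the coupler head (the drawbar's origin); 60 mm above the worktop when coupled.
- latch (a joint): How far the spring latch is pulled out, m: 0 shut to 0.014 at its stop, along the hitch's +y (left). A spring pulls it shut (about 4 N at 0, 10 N at the stop). Shut, its blade reaches 8 mm under the ball's collar, so the head cannot be lifted; out 9 mm or more it passes.
- latch_grip (a point): Grip point on the latch's upright black ribbed handle, to the left of the coupler head: a tab 20 mm along x, 12 mm thick along y (the pull direction), from 91 to 137 mm up; this point is at its middle, 118 mm up, 50 mm left of the ball when shut. It rides with the drawbar.
- keeper (a joint): How far the keeper is slid out, m: from 0 (its finger reaches 8 mm past the middle of the drawbar, 3 mm above it) to 0.045 at its stop, along the hitch's -y (right). Starts between 0 and 0.008. About 2 N of friction; it stays where left. Clear of the drawbar from 0.019 on; 0.03 is well clear.
- keeper_grip (a point): Grip point on the keeper's upright black round knob, 18 mm across, from 93 to 137 mm up; on its axis, 118 mm up, at x = 50, y = -30 mm in the hitch frame when the keeper reads 0. The knob stands on a 16 x 12 mm steel column in a track along the hitch's y; the steel finger (top 93 mm up) points left from it over the drawbar.
- timer: Bystander: white timer, 64 x 64 x 16 mm, flat on the worktop to the right; origin under its centre.
- tape_roll: Bystander: green tape roll, 69 mm across, 18 mm tall, flat on the worktop to the left; origin under its centre.
- beaker: Bystander: clear beaker, 69 mm across, 85 mm tall, farther left; origin under its centre.

How it is judged:
On the way, in this order (a step that is already met when the one before it is completed fails the run):
1. the keeper is slid out clear of the drawbar (past 19 mm) (value of joint keeper above 0.019 m), for 0.2 s.
2. the latch is pulled out from under the ball's collar (value of joint latch above 0.007 m), for 0.1 s.
At the end, for the whole second after the job is handed in: The coupler head's middle is more than 40 mm above its coupled height (over 100 mm above the worktop), the fingers are holding the drawbar or its latch (contact over 1 N), it is still (under 0.15 rad/s), and the keeper is more than 19 mm out, clear of the drawbar, so nothing else carries it (z of coupler in the frame of hitch above 0.1 m and contact force between the fingers and drawbar above 1 N and value of joint keeper above 0.019 m and angular speed of drawbar below 0.15 rad/s); the arm keeps its last pose, push and grip.
It fails at once if the timer is moved more than 25 mm (distance of timer from where it was at the start of the episode above 0.025 m).
It fails at once if the tape roll is moved more than 25 mm (distance of tape_roll from where it was at the start of the episode above 0.025 m).
It fails at once if the beaker is moved more than 25 mm (distance of beaker from where it was at the start of the episode above 0.025 m).
It also fails if it takes over 42 s, if anything falls off the work surface, if the arm or the gripper's body presses on something with over 40 N, if the wrist force passes 120 N, or if a joint passes its speed limit or range.

## Robot

A 6-joint arm with a two-finger parallel gripper is mounted at the origin on a cart in front of the work surface, level with it; the furniture and walls round the work are solid. World frame = base frame: x ahead of the robot, y to its left, z up, the work surface at z = 0. Lengths are in m, angles in rad, forces in N, time in s.
With the tool pointing down it reaches from about 0.35 to 0.975 m from the base axis. Payload 4.9 kg.
Tool frame: the origin (TCP) lies at the very end of the fingers, on their centre line; the grasp point (between the pads) lies 19 mm behind it; z points along the fingers, y is the line along which they close (so a half turn about z gives the same grasp; the last joint's range is limited). The gripper opens to 85 mm and grips with 20 to 120 N. Pads are 22 mm wide; open, the fingers measure 114 mm over their backs; the gripper's body (76 mm by 85 mm) begins 54 mm behind the grasp point. The pads swing forward as they close: fully open they stand 13 mm farther back than shut.
Start: joints at [-1.269, 0.053, 1.613, -0, 1.476, -0.119], TCP at [0.255, -0.57, 0.231] pointing down, gripper open.
Joint ranges: [-3.01, 3.01], [-1.01, 2.22], [0.06, 2.58], [-1.02, 4.17], [0.09, 2.62], [-3.14, 3.14]. Speed limits (rad/s): [2.57, 2.57, 3.14, 3.14, 3.14, 3.14].

## Interface

Orientations are given as a 3x3 rotation matrix whose columns are the frame's x, y, z axes.
In Python, from plant import manip, optics gives the robot as it stands. The module is installed in compiled form; this text tells all that it offers.
- The arm moves only by the tool apply_moves, never from a script. Its arguments are lists of equal length, an entry for each row: "linear": the shift along the tool's x, y, z in cm, a list of three; "spin": the turn about the tool's z in rad; "claw": the opening in per cent of the stroke, from 0 (shut) to 100 (fully open). A call has 1 to 20 rows; each row shifts and turns the commanded pose from where the row before left it, along the tool's axes as they then stand; what a row does not reach is not made up. A row lasts 1/10 s, in which the tool goes at most 50 mm and 8.59 degrees, less where a joint would pass 70% of its speed; a pose out of reach is approached as far as the arm can. A call with a gripper value outside its range is refused whole. The fingers move at their own pace and stop on an object; "squeeze" is the grip in N (left out, the last holds). Time passes only in rows, so rows that do not move let the fingers close. It gives the time, the measured TCP pose, the force, the opening and the grip force at its end, in the units of the state.
- manip.read_state(): the state, without advancing time (a new reading comes with each control period).
- optics.capture(name): name is "side" or "top"; returns a dict with "image" (384x512x3 uint8, blue, green, red), "fovy" (degrees; the focal length in pixels is half the picture's height over the tangent of half this angle, whatever the lens; pixels are square), "cx", "cy" (the principal point, pixels), "origin" and "rotation" of the camera in the world. Camera axes: x right, y down, z forward; pixel columns grow to the right and rows downward; lengths in m; the calibration is good to about 2 mm. A picture is of the moment at which its call begins. There is no depth.
- manip.sign_off(): hands the job in; it is judged then, once.
The state is a dict: "time": time; "joint_positions": joint angles; "joint_velocities": joint speeds; "joint_efforts": joint torques, N m; "eef_pos": TCP position; "ee_rot": TCP orientation; "contact_force": force on the tool from outside, world axes, zero at the start; "wrist_torque": the same for the moment, N m; "gripper_width": opening from 0.0 (shut) to 1.0 (fully open); "finger_force": force on a finger pad.
Only numpy, scipy, OpenCV 4.12 (cv2) and the standard library are available. Lean on these libraries where they do the work, as an engineer would, in place of code of your own. Each camera call takes 0.05 s, during which the arm holds its last target. There are 200 camera calls.

## Working session

There is one attempt and no reset: what is moved stays moved. The work goes in short steps, Python scripts to look and compute and a tool call to move; the robot and the scene stay as the last step left them, time stands still between calls to the robot, and variables do not carry over. Pictures are saved under pics/ and viewed, at most 10 in all, crops included, and the job is handed in when it is done.

Besides the shell and the picture viewer there is one more tool, called after "Emit:" as name(argument=value, ...) on one line, values as JSON. apply_moves: Moves the arm, as the interface text tells. Its arguments: {"type":"object","properties":{"linear":{"type":"array"},"spin":{"type":"array"},"claw":{"type":"array"},"squeeze":{"type":"number"}},"required":["linear","spin","claw"]}

```bash
mkdir -p pics; cat > h.py <<'E'
import numpy as np,cv2
from plant import manip,optics
def cap(n,f):
    c=optics.capture(n);cv2.imwrite('pics/'+f,c['image']);
    np.savez('pics/'+f+'.npz',**{k:c[k] for k in c});return c
def ray(c,u,v):
    f=192/np.tan(np.radians(float(c['fovy']))/2)
    d=np.array(c['rotation'])@np.array([(u-c['cx'])/f,(v-c['cy'])/f,1]);return np.array(c['origin']),d
def at_z(c,u,v,z):
    o,d=ray(c,u,v);return o+d*(z-o[2])/d[2]
def proj(c,p):
    f=192/np.tan(np.radians(float(c['fovy']))/2)
    q=np.array(c['rotation']).T@(np.array(p)-c['origin']);return q[0]/q[2]*f+c['cx'],q[1]/q[2]*f+c['cy']
E
python3 - <<'E'
from h import *
np.set_printoptions(precision=4,suppress=True)
for n in('top','side'):
    c=cap(n,n+'1.png');print(n,c['fovy'],c['cx'],c['cy'],c['origin'],c['rotation'])
s=manip.read_state();print(s)
a=cv2.imread('pics/top1.png');cv2.imwrite('pics/top1b.png',cv2.resize(a,(800,600)))
a=cv2.imread('pics/side1.png');cv2.imwrite('pics/side1b.png',cv2.resize(a,(800,600)))
E
```

```text
top 55.59113805995035 254.88393899232514 195.04208395552772 [0.3562 0.0566 1.1675] [[ 0.0298 -0.9889  0.1459]
 [-0.9994 -0.0268  0.0226]
 [-0.0185 -0.1465 -0.989 ]]
side 55.20869510621607 250.40324044132444 189.82779435225007 [0.1803 0.8335 0.6232] [[-0.9182 -0.1997  0.3419]
 [-0.3958  0.4873 -0.7784]
 [-0.0111 -0.8501 -0.5265]]
{'time': 0.1, 'joint_positions': array([-1.269 ,  0.0533,  1.6141,  0.    ,  1.476 , -0.119 ]), 'joint_velocities': array([-0.0003,  0.0003, -0.0022, -0.    ,  0.0004,  0.0004]), 'joint_efforts': array([ -0.0006, -39.4901, -37.1363,  -0.0002,   0.0039,   0.    ]), 'eef_pos': array([ 0.2552, -0.5699,  0.2302]), 'ee_rot': array([[ 0.9128,  0.4085, -0.0005],
       [ 0.4085, -0.9128,  0.0018],
       [ 0.0002, -0.0018, -1.    ]]), 'contact_force': array([ 0.2244,  0.2485, -0.7432]), 'wrist_torque': array([ 0.0647, -0.0184, -0.0136]), 'finger_force': 0.0, 'gripper_width': 0.999832332299937}
```

View pics/top1b.png

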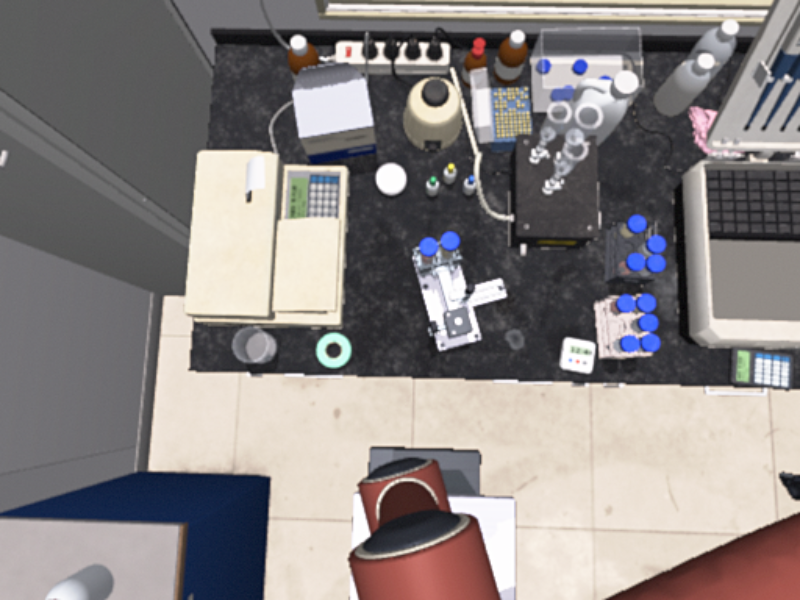

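View pics/side1b.png

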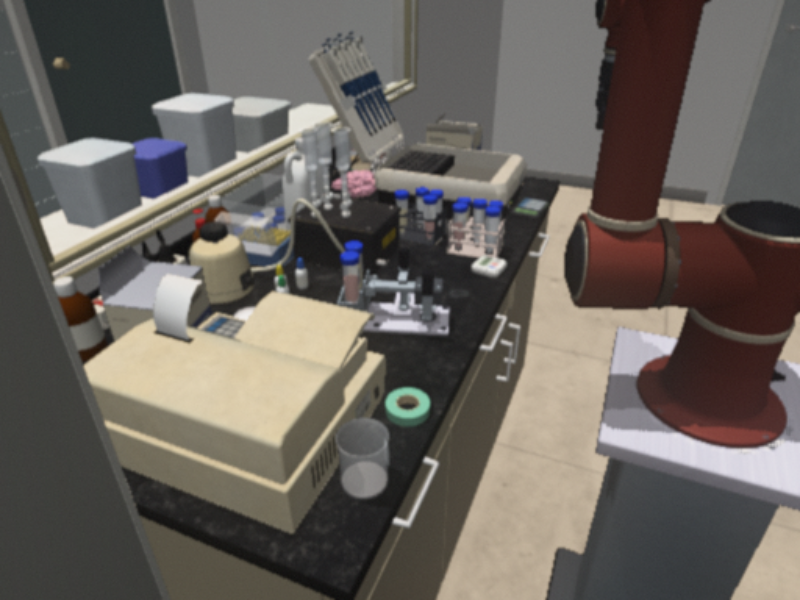

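The top view shows the hitch at about (450,300) in the enlarged picture, with the ball head near (457,320), the knob near (468,293) and the handle near (433,327). The timer is at (578,355), tape at (333,350) and beaker at (255,346). I'll enlarge the hitch in both views.

```bash
python3 - <<'E'
import cv2
a=cv2.imread('pics/top1.png')[145:230,250:335];b=cv2.imread('pics/side1.png')[145:220,205:295]
cv2.imwrite('pics/tc.png',cv2.resize(a,(595,595),interpolation=cv2.INTER_CUBIC));cv2.imwrite('pics/sc.png',cv2.resize(b,(720,600),interpolation=cv2.INTER_CUBIC))
E
```

```text
(no output)
```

View pics/tc.png

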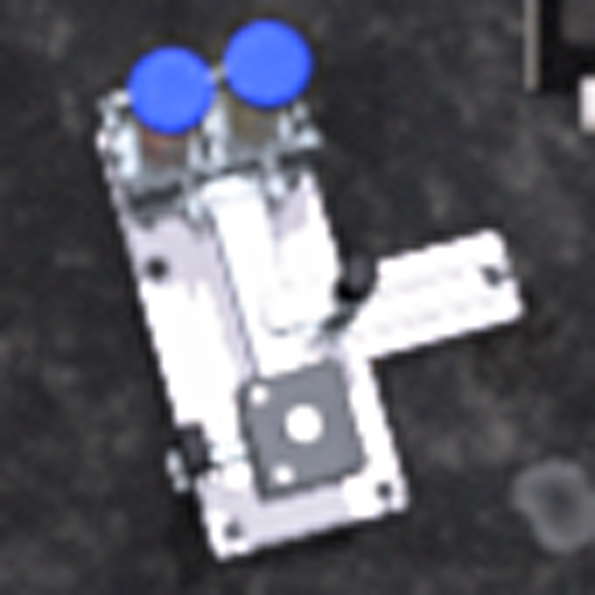

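View pics/sc.png

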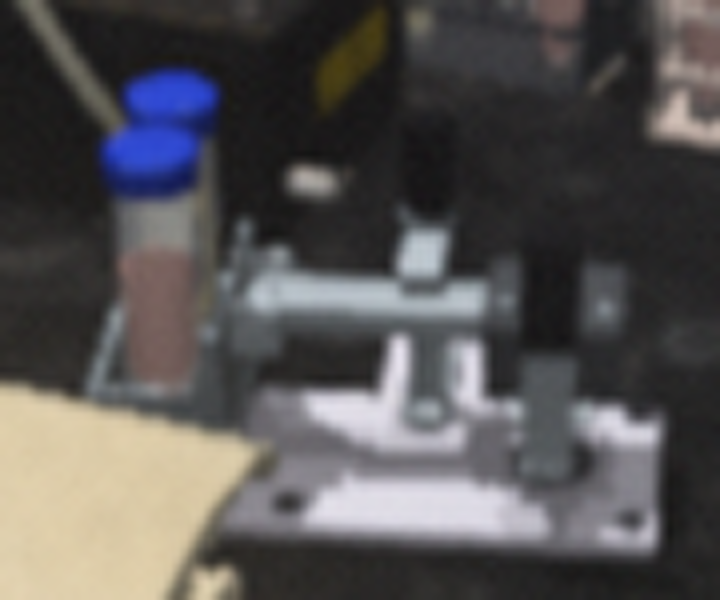

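The top crop shows the boss at (305,424), front plate corners at (220,557) and (403,508), the knob around (355,278) and the handle at (193,447). In the side crop the knob spans (430,125)-(430,205) and the handle (552,250)-(552,350). I'll fit the hitch pose to these.

```bash
cat > fit.py <<'E'
from h import *
from scipy.optimize import least_squares
T=dict(np.load('pics/top1.png.npz'));S=dict(np.load('pics/side1.png.npz'))
t=lambda u,v:(u/7+250-.43,v/7+145-.43); s=lambda u,v:(u/8+205-.44,v/8+145-.44)
def pts(p):
    x,y,a,k,xf=p;c,d=np.cos(a),np.sin(a)
    W=lambda X,Y,Z:np.array([x+c*X-d*Y,y+d*X+c*Y,Z])
    return [(T,t(305,424),W(0,0,.09)),(T,t(220,557),W(xf,.045,.01)),(T,t(403,508),W(xf,-.045,.01)),
     (T,t(355,278),W(.05,-.03-k,.12)),(T,t(193,447),W(0,.05,.12)),
     (S,s(430,125),W(.05,-.03-k,.137)),(S,s(430,205),W(.05,-.03-k,.093)),
     (S,s(552,250),W(0,.05,.137)),(S,s(552,350),W(0,.05,.091)),(S,s(658,550),W(xf,.045,.01))]
def res(p): return np.concatenate([np.array(proj(c,w))-m for c,m,w in pts(p)])
r=least_squares(res,[.5,-.03,.1,.004,-.07],loss='soft_l1')
if __name__=='__main__':
    np.set_printoptions(precision=4,suppress=True)
    print(r.x);print(res(r.x).reshape(-1,2))
    for n,u,v,z in(('timer',578,355,.016),('tape',333,350,.018),('beaker',255,330,.085)):print(n,at_z(T,u*.64,v*.64,z))
E
python3 fit.py
```

```text
[ 0.4858 -0.0322  0.2968  0.0056 -0.0401]
[[-0.4106  0.6705]
 [-0.5173  0.5028]
 [ 0.6255 -0.0158]
 [ 0.2718  0.6557]
 [-0.1936  0.7421]
 [-0.4359 -1.4839]
 [-0.4295  1.7491]
 [-0.1931 -2.0261]
 [-0.5551 -0.0143]
 [-0.3842 -1.3138]]
timer [ 0.4339 -0.2809  0.016 ]
tape [0.4297 0.2121 0.018 ]
beaker [0.4594 0.3549 0.085 ]
```

Emit:
apply_moves(linear=[[0,0,0],[2,-2,0],[3,-2.9,0],[3,-2.9,0],[3,-2.9,0],[3,-2.9,0],[3,-2.9,0],[3,-2.9,0],[3,-2.9,0],[3,-2.9,0],[3,-2.9,0],[3,-2.9,0],[3,-2.9,0],[3,-2.9,0],[3,-2.9,0],[2,-2,0],[0,0,0],[0,0,0]], spin=[0.124,0,0,0,0,0,0,0,0,0,0,0,0,0,0,0,0,0], claw=[100,100,100,100,100,100,100,100,100,100,100,100,100,100,100,100,100,100], squeeze=50)

```text
time: 1.9
eef_pos: [0.5442, -0.0456, 0.2307]
ee_rot: [[0.956, 0.294, -0.001], [0.294, -0.956, -0.0], [-0.001, -0.0, -1.0]]
contact_force: [0.3, -0.1, 0.5]
gripper_width: 0.999
finger_force: 0.0
```

```bash
cat > st.py <<'E'
from h import *
def st():
    np.set_printoptions(precision=4,suppress=True)
    s=manip.read_state();a=.2968;d=s['eef_pos']-np.array([.4858,-.0322,0])
    R=np.array([[np.cos(a),np.sin(a),0],[-np.sin(a),np.cos(a),0],[0,0,1]])
    print('t',s['time'],'hitch',R@d*1000,'xaxis',R@s['ee_rot'][:,0],'z',s['ee_rot'][:,2],'F',R@s['contact_force'],s['finger_force'],s['gripper_width'])
if __name__=='__main__':st()
E
python3 st.py
```

```text
t 1.9 hitch [ 51.9364 -29.9467 230.6816] xaxis [ 1.      0.0013 -0.0014] z [-0.0014 -0.0002 -1.    ] F [ 0.223  -0.2037  0.4835] 0.0 0.9988448586529747
```

Emit:
apply_moves(linear=[[-0.2,0.6,2],[0,0,3],[0,0,3],[0,0,0],[0,0,0]], spin=[0,0,0,0,0], claw=[100,100,100,100,100])

```text
time: 2.4
eef_pos: [0.5438, -0.0532, 0.1512]
ee_rot: [[0.957, 0.291, -0.001], [0.291, -0.957, 0.0], [-0.001, -0.0, -1.0]]
contact_force: [0.3, -0.2, 1.0]
gripper_width: 1.001
finger_force: 0.0
```

```bash
python3 - <<'E'
from h import *
from st import st
st()
a=cap('side','side2.png')['image'][120:220,195:295]
cv2.imwrite('pics/s2.png',cv2.resize(a,(600,600),interpolation=cv2.INTER_CUBIC))
E
```

```text
t 2.4 hitch [ 49.2984 -37.0332 151.2372] xaxis [ 1.     -0.0015 -0.0011] z [-0.0012  0.0001 -1.    ] F [ 0.2584 -0.2892  1.0457] 0.0 1.0009943363282248
```

View pics/s2.png

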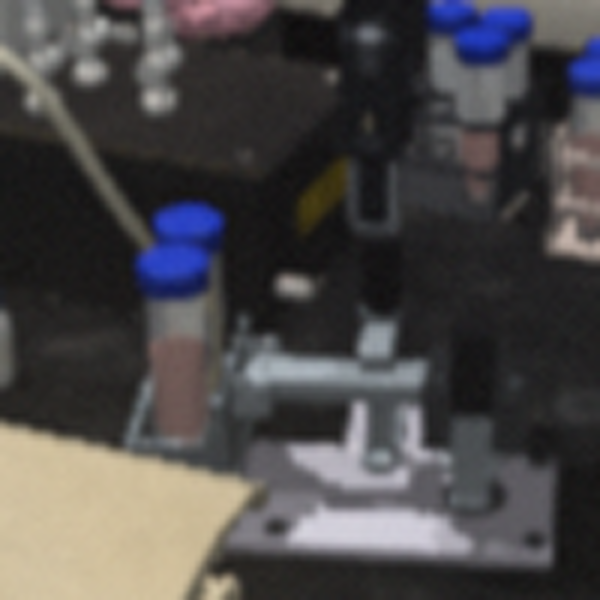

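The open near finger at (375,195) stands directly above the knob at (380,275), so the alignment is good. Descend and grip.

Emit:
apply_moves(linear=[[0,0,2],[0,0,2],[0,0,1.1],[0,0,0],[0,0,0],[0,0,0],[0,0,0],[0,0,0],[0,0,0],[0,0,0],[0,0,0],[0,0,0]], spin=[0,0,0,0,0,0,0,0,0,0,0,0], claw=[100,100,100,60,30,0,0,0,0,0,0,0], squeeze=40)

```text
time: 3.65
eef_pos: [0.5451, -0.0524, 0.1014]
ee_rot: [[0.956, 0.293, 0.002], [0.293, -0.956, -0.0], [0.001, 0.001, -1.0]]
contact_force: [-0.6, 0.1, 5.8]
gripper_width: 0.192
finger_force: 39.1
```

```bash
python3 st.py
```

```text
t 3.65 hitch [ 50.7628 -36.6972 101.4352] xaxis [1.     0.0001 0.0014] z [ 0.0016 -0.0005 -1.    ] F [-0.5094  0.2682  5.848 ] 39.109110832214355 0.19182571722749145
```

Emit:
apply_moves(linear=[[0,0.3,0],[0,0.4,0],[0,0.4,0],[0,0.5,0],[0,0.5,0],[0,0.4,0],[0,0.3,0],[0,0.2,0],[0,0,0],[0,0,0],[0,0,0]], spin=[0,0,0,0,0,0,0,0,0,0,0], claw=[0,0,0,0,0,0,0,0,0,0,0])

```text
time: 4.75
eef_pos: [0.5539, -0.0812, 0.1014]
ee_rot: [[0.956, 0.292, 0.002], [0.292, -0.956, -0.001], [0.001, 0.001, -1.0]]
contact_force: [-0.5, -0.8, 4.7]
gripper_width: 0.195
finger_force: 39.2
```

```bash
python3 st.py
```

```text
t 4.75 hitch [ 50.7663 -66.7691 101.4262] xaxis [ 1.     -0.      0.0014] z [ 0.0016 -0.0005 -1.    ] F [-0.7147 -0.5683  4.6973] 39.19309079647064 0.19495058321124645
```

The keeper moved 30 mm. Release, rise, and take a picture from above the latch handle.

Emit:
apply_moves(linear=[[0,0,0],[0,0,0],[0,0,0],[0,0,0],[0,0,0],[0,0,-2],[0,0,-3],[0,0,-2],[-1,-2.3,0],[-1.3,-3,0],[-1.3,-3,0],[-1.1,-2.4,0],[-0.4,-1,0],[0,0,0],[0,0,0]], spin=[0,0,0,0,0,0,0,0,0,0,0,0,0,0,0], claw=[50,80,100,100,100,100,100,100,100,100,100,100,100,100,100])

```text
time: 6.25
eef_pos: [0.4708, 0.0156, 0.1706]
ee_rot: [[0.956, 0.293, 0.001], [0.293, -0.956, -0.001], [0.001, 0.001, -1.0]]
contact_force: [-1.0, 0.5, -0.4]
gripper_width: 1.0
finger_force: 0.0
```

```bash
python3 - <<'E'
from h import *
from st import st
st()
a=cap('side','side3.png')['image'][120:220,195:295]
b=cap('top','top3.png')['image'][135:235,245:345]
cv2.imwrite('pics/s3.png',np.hstack([cv2.resize(i,(400,400),interpolation=cv2.INTER_CUBIC) for i in(a,b)]))
E
```

```text
t 6.25 hitch [ -0.4069  50.1224 170.578 ] xaxis [1.     0.0001 0.0007] z [ 0.0008 -0.0005 -1.    ] F [-0.8038  0.7174 -0.3627] 0.0 1.0000473820246607
```

View pics/s3.png

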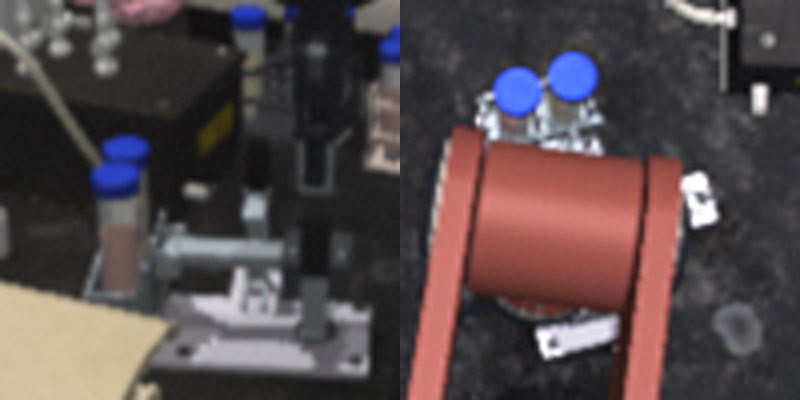

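The side view (left half) shows the finger at (316,165) directly above the handle at (316,240), and the keeper column moved away at (256,210). Descend and grip the handle.

Emit:
apply_moves(linear=[[0,0,2],[0,0,3],[0,0,2],[0,0,0],[0,0,0],[0,0,0],[0,0,0],[0,0,0],[0,0,0],[0,0,0],[0,0,0],[0,0,0]], spin=[0,0,0,0,0,0,0,0,0,0,0,0], claw=[100,100,100,60,30,0,0,0,0,0,0,0], squeeze=50)

```text
time: 7.55
eef_pos: [0.4714, 0.0154, 0.1017]
ee_rot: [[0.956, 0.292, 0.003], [0.292, -0.956, -0.001], [0.002, 0.002, -1.0]]
contact_force: [0.8, -4.5, 6.3]
gripper_width: 0.129
finger_force: 51.3
```

```bash
python3 st.py
```

```text
t 7.55 hitch [  0.1177  49.7628 101.721 ] xaxis [1.     0.     0.0023] z [ 0.0028 -0.0014 -1.    ] F [-0.576  -4.5137  6.3252] 51.328572034835815 0.12904317120387956
```

Emit:
apply_moves(linear=[[0,-0.2,0],[0,-0.3,0],[0,-0.3,0],[0,-0.2,0],[0,-0.2,0],[0,0,0],[0,0,0],[0,0,0]], spin=[0,0,0,0,0,0,0,0], claw=[0,0,0,0,0,0,0,0])

```text
time: 8.35
eef_pos: [0.4681, 0.026, 0.1016]
ee_rot: [[0.956, 0.292, 0.004], [0.292, -0.956, -0.004], [0.002, 0.005, -1.0]]
contact_force: [2.1, -8.7, 4.4]
gripper_width: 0.131
finger_force: 51.1
```

```bash
python3 st.py
```

```text
t 8.35 hitch [  0.1063  60.7903 101.6235] xaxis [1.     0.     0.0024] z [ 0.0036 -0.0037 -1.    ] F [-0.5256 -8.9337  4.4256] 51.144747734069824 0.1309596491449543
```

Emit:
apply_moves(linear=[[0,-0.1,0],[0,0,0],[0.12,0,-0.26],[0.13,0,-0.26],[0.13,0,-0.27],[0.13,0,-0.26],[0.15,0,-0.25],[0.15,0,-0.25],[0.15,0,-0.25],[0.16,0,-0.25],[0,0,0],[0,0,0]], spin=[0,0,0,0,0,0,0,0,0,0,0,0], claw=[0,0,0,0,0,0,0,0,0,0,0,0])

```text
time: 9.55
eef_pos: [0.4753, 0.029, 0.1183]
ee_rot: [[0.956, 0.292, -0.005], [0.292, -0.956, -0.006], [-0.006, 0.005, -1.0]]
contact_force: [2.5, -14.7, -6.5]
gripper_width: 0.131
finger_force: 48.7
```

```bash
python3 st.py
```

```text
t 9.55 hitch [  7.8627  61.5804 118.3128] xaxis [ 1.     -0.0002 -0.0065] z [-0.0048 -0.0065 -1.    ] F [ -1.9051 -14.8081  -6.4859] 48.65323305130005 0.130943474768091
```

```bash
python3 - <<'E'
from h import *
a=cap('side','side4.png')['image'][120:220,195:295]
cv2.imwrite('pics/s4.png',cv2.resize(a,(600,600),interpolation=cv2.INTER_CUBIC))
E
```

```text
(no output)
```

View pics/s4.png

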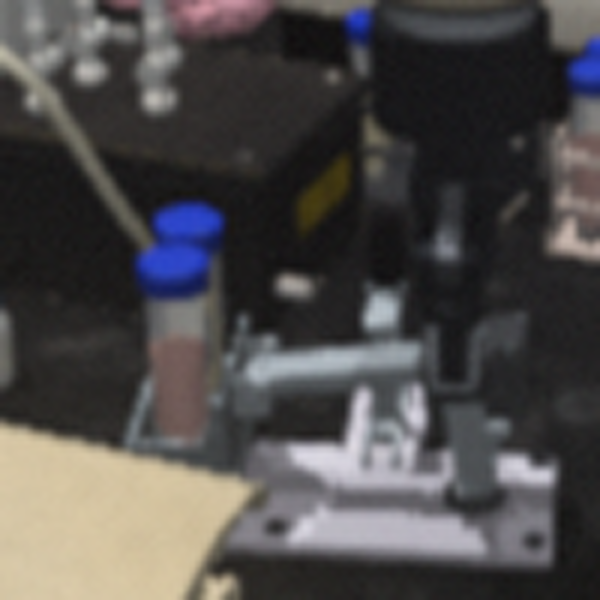

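The drawbar now slopes upward, with the head near (490,340) lifted and the handle held in the fingers at (455,340). Continue along the arc.

Emit:
apply_moves(linear=[[0.18,0,-0.23],[0.18,0,-0.23],[0.18,0,-0.23],[0.18,0,-0.23],[0.2,0,-0.22],[0.2,0,-0.22],[0.2,0,-0.21],[0.2,0,-0.21],[0.22,0,-0.19],[0.22,0,-0.19],[0.22,0,-0.19],[0.22,0,-0.19],[0.24,0,-0.18],[0.24,0,-0.18],[0,0,0],[0,0,0],[0,0,0]], spin=[0,0,0,0,0,0,0,0,0,0,0,0,0,0,0,0,0], claw=[0,0,0,0,0,0,0,0,0,0,0,0,0,0,0,0,0])

```text
time: 11.3
eef_pos: [0.5018, 0.0371, 0.1476]
ee_rot: [[0.956, 0.292, -0.008], [0.292, -0.956, -0.007], [-0.01, 0.004, -1.0]]
contact_force: [-3.4, -13.8, -1.1]
gripper_width: 0.132
finger_force: 48.7
```

```bash
python3 - <<'E'
from h import *
from st import st
st()
a=cap('side','side5.png')['image'][120:220,195:295]
cv2.imwrite('pics/s5.png',cv2.resize(a,(600,600),interpolation=cv2.INTER_CUBIC))
E
```

```text
t 11.3 hitch [ 35.5832  61.5987 147.5866] xaxis [ 0.9999 -0.0004 -0.0101] z [-0.0083 -0.0071 -0.9999] F [ -7.2907 -12.2401  -1.0783] 48.701194524765015 0.13186288415792308
```

View pics/s5.png

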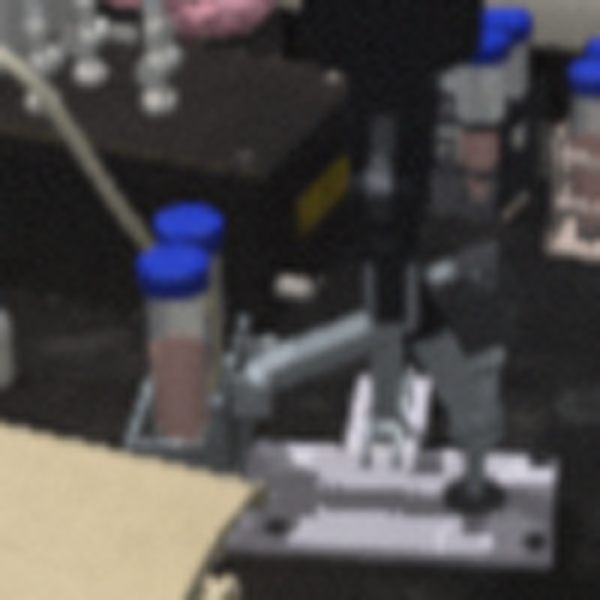

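```bash
python3 - <<'E'
from fit import *
x,y,a=r.x[:3];c,d=np.cos(a),np.sin(a)
C=dict(np.load('pics/side5.png.npz'))
def px(P,th):
    X,Z=P[0]-.108,P[2]-.075
    X,Z=.108+X*np.cos(th)+Z*np.sin(th),.075-X*np.sin(th)+Z*np.cos(th)
    u,v=proj(C,[x+c*X-d*P[1],y+d*X+c*P[1],Z]);return round((u-195+.4)*6),round((v-120+.4)*6)
for th in(0,.35,.42,.5):
    print(th,[px(P,th) for P in((-.026,.024,.086),(-.026,-.024,.086),(.026,.024,.086),(0,0,.09),(.04,0,.082),(0,.062,.137))])
E
```

```text
0 [(529, 395), (532, 345), (418, 390), (476, 360), (393, 370), (471, 338)]
0.35 [(506, 310), (511, 262), (400, 339), (453, 293), (380, 328), (409, 269)]
0.42 [(497, 293), (502, 246), (394, 329), (446, 280), (375, 321), (394, 258)]
0.5 [(486, 275), (491, 228), (386, 318), (435, 266), (369, 312), (375, 246)]
```

The far front corner of the head at (492,240) and the boss at (440,268) match a swing of about 0.47 rad, or roughly 50 mm of lift. The ball stud is bare below at (472,400). I'll hold still briefly, then hand in.

Emit:
apply_moves(linear=[[0,0,0],[0,0,0],[0,0,0],[0,0,0],[0,0,0]], spin=[0,0,0,0,0], claw=[0,0,0,0,0])

```text
time: 11.85
eef_pos: [0.5018, 0.0371, 0.1476]
ee_rot: [[0.956, 0.292, -0.008], [0.292, -0.956, -0.007], [-0.01, 0.004, -1.0]]
contact_force: [-2.7, -13.6, -1.4]
gripper_width: 0.132
finger_force: 48.7
```

```bash
python3 -c "
from st import *
st();print(manip.sign_off())"
```

```text
t 11.85 hitch [ 35.5762  61.5838 147.5908] xaxis [ 0.9999 -0.0005 -0.01  ] z [-0.0083 -0.0071 -0.9999] F [ -6.541  -12.2169  -1.4321] 48.700745701789856 0.1316393772340995
the job is handed in; nothing more can be done
None
```

I handed the job in at 11.9 s, and no verdict came back: by my measurements the keeper is about 36 mm out, the latch was pulled about 12 mm, and the coupler head is held still about 50 mm above the ball by the latch handle; the timer, tape roll and beaker were not touched.

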